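# Turn a hot-wire cutter's heat dial up four clicks, then switch it on

### The job

Ready the hot-wire foam cutter for a thicker block: with a fingertip, push the wing of its heat dial round clockwise (seen from above) by exactly four clicks from where it stands, and then press the far end of its power rocker down so that the cutter is switched on. Do not pinch the dial, do not switch on before the heat is set, and leave the things standing about as they are.

Things in the scene. Friction and masses are not known exactly. Their poses are not given: they have to be found in the camera images.
- foam_cutter: The hot-wire foam cutter, fixed: grey housing 290 mm deep (x) by 240 mm wide (y); along its front (-x) a flat metal console strip 95 mm deep, 50 mm above the table; behind it a white worktop at 57 mm and a 223 mm tall C-arm with a thin upright wire 149 mm further back than the dial. Origin: centre of the underside; x points from console to worktop, y left, z up. It may stand turned.
- dial_axis (a point): Axis of the heat dial at console level (50 mm above the table), on the console's right. The dial: round black skirt 74 mm across, up to 7 mm high, with an upright wing (straight grip bar) 14 mm thick, from 29 mm behind the axis (tail) to 35 mm in front (nose). Eleven black marks, 20 degrees apart, ring the skirt. The rocker is 112 mm to the left (machine +y).
- dial_nose (a point): Tip of the nose of the dial's wing, 35 mm from the dial's axis and 18 mm above the console; turns with the dial. The wing's cheeks stand 7 to 28 mm above the console, its ridge up to 30 mm; a white line on the ridge marks the nose half.
- heat_dial (a joint): Dial angle, rad, growing clockwise from above (more heat). Click stops every 20 degrees (0.349), eleven from 0 to 3.49. At 0 the nose points 100 degrees left of the machine's x. A sprung ball draws it into the nearer stop: about 0.15 N m pushes it out of a stop (5 N at 28 mm), past half-way it snaps on into the next and stays. Starts at rest in the second, third or fourth stop.
- rocker_on_end (a point): Point to press: top of the far half of the power rocker (end away from the robot, short white bar on it), 16 mm beyond the pivot. The rocker is a black see-saw 46 mm long (machine x) by 28 mm wide in a bezel 6 mm high, on the left of the console. Off, this point is about 21 mm above the console; on, about 14 mm.
- power_rocker (a joint): Tilt of the power rocker in rad: 0 off (far end up, as it starts), 0.40 on (far end fully down). An over-centre spring holds it at either end; pressing the far end takes about 3 N and it snaps over half-way.
- foam_cube_mid (a point): Bystander: loose white polystyrene offcut, 50 x 56 x 46 mm, standing on the worktop's right half; the point is its centre.
- ply_panel_2: Bystander: loose plywood facet (template), 56 x 67 mm, 9 mm thick, lying on the left of the worktop; origin at the centre of its underside.
- cell_mid (a point): Bystander: loose small closed plywood cell, 71 x 80 x 67 mm, on the table left of the cutter; the point is its centre.
- wood_block_mid (a point): Bystander: loose pine offcut, 45 x 70 x 32 mm, on the table to the front left of the cutter; the point is its centre.
- pencil_red: Bystander: loose red pencil, 164 mm long, lying near the table's front edge; origin at its middle, on the table.
- ply_panel_1: Bystander: loose plywood facet, 62 x 59 mm, 9 mm thick, flat on the table well to the left; origin at the centre of its underside.
- try_square: Bystander: loose try square with a beech stock, 182 x 115 x 18 mm, flat on the table well to the left; origin at the centre of its underside.

How it is judged:
On the way, in this order (a step that is already met when the one before it is completed fails the run):
1. the heat dial rests four clicks clockwise of where it started, with the rocker still off (distance of dial_nose from where it was at the start of the episode between 0.042 and 0.048 m and velocity of joint heat_dial between -0.2 and 0.2 rad/s and value of joint power_rocker below 0.1 rad), for 0.3 s.
2. the far end of the rocker is down (on), the dial still at its fourth click (value of joint power_rocker above 0.34 rad and distance of dial_nose from where it was at the start of the episode between 0.042 and 0.048 m), for 0.2 s.
At the end, for the whole second after the job is handed in: The dial rests in the fourth click stop clockwise of its starting stop (within about 0.3 of a click; the nose tip 42 to 48 mm from where it was) and the rocker's far end is down, joint above 0.34 rad (all of step 2 and velocity of joint heat_dial between -0.1 and 0.1 rad/s); the robot touches nothing.
It fails at once if the dial is pinched: both cheeks of its wing pressed at once by the fingers (over 1.5 N each) (contact force between the fingers and heat_dial_c0 above 1.5 N and contact force between the fingers and heat_dial_c1 above 1.5 N).
It fails at once if the cutter is switched on while the dial is not four clicks up (value of joint power_rocker above 0.22 rad and not (distance of dial_nose from where it was at the start of the episode between 0.042 and 0.048 m)).
It fails at once if a bystander is shifted or lifted by more than 20 mm (distance of any of foam_cube_mid, ply_panel_2, cell_mid, wood_block_mid, pencil_red, ply_panel_1, try_square from where it was at the start of the episode above 0.02 m).
It also fails if it takes over 48 s, if anything falls off the work surface, if the arm or the gripper's body presses on something with over 40 N, if the wrist force passes 120 N, or if a joint passes its speed limit or range.

### The arm

A 6-joint arm with a two-finger parallel gripper is mounted at the origin on a cart in front of the work surface, level with it; the furniture and walls round the work are solid. World frame = base frame: x ahead of the robot, y to its left, z up, the work surface at z = 0. Lengths are in m, angles in rad, forces in N, time in s.
With the tool pointing down it reaches from about 0.275 to 0.825 m from the base axis. Payload 5.2 kg.
Tool frame: the origin (TCP) lies on the centre line of the jaws, within the pads' length; the fingertips stand 22 mm ahead of it and the grasp point (between the pads) lies 3 mm ahead of it (robot.tcp_to_tips is the distance from the TCP to the fingertips, in m); z points along the fingers, y is the line along which they close (so a half turn about z gives the same grasp; the last joint's range is limited). The gripper opens to 93 mm and grips with 3 to 60 N. Pads are 15 mm wide; open, the fingers measure 128 mm over their backs; the gripper's body (75 mm by 188 mm) begins 65 mm behind the grasp point.
Start: joints at [-1.388, 0.259, 1.535, -0, 1.348, -0.203], TCP at [0.207, -0.51, 0.241] pointing down, gripper open.
Joint ranges: [-3.14, 3.14], [-0.91, 2.08], [0.19, 2.58], [-1.22, 4.36], [0.22, 2.71], [-3.12, 3.12]. Speed limits (rad/s): [2.57, 2.57, 3.14, 3.14, 3.14, 3.14].

### API

Orientations are given as a unit quaternion [w, x, y, z].
In Python, from plant import robot gives the robot as it stands.
- The arm moves only by the tool jog_arm, never from a script. Its argument "moves" is a list of rows, each a list of 7 numbers: the closure, from 0 (fully open) to 1 (shut), then the shift along the tool's x, y, z in m, then the turn, a rotation vector about the tool's x, y, z in rad. A call has 1 to 12 rows; each row is the pose to reach, as a shift and turn from the pose commanded when the call began, along the tool's axes at that moment; what a row does not reach only later rows make up. A row lasts 1/12 s, in which the tool goes at most 41.7 mm and 7.16 degrees, less where a joint would pass 70% of its speed; a pose out of reach is approached as far as the arm can. A call with a gripper value outside its range is refused whole. The fingers move at their own pace and stop on an object; "force" is the grip in N (left out, the last holds). Time passes only in rows, so rows that repeat a pose let the fingers close. It gives the time, the measured TCP pose, the force, the opening and the grip force at its end, in the units of the state.
- robot.get_obs(): the state, without advancing time (a new reading comes with each control period).
- robot.capture(name): name is "side" or "top" or "wrist"; returns the picture (420x560x3 uint8, red, green, blue); there is no depth.
- robot.camera_model(name): a dict with "fovy" (degrees; the focal length in pixels is half the picture's height over the tangent of half this angle, whatever the lens; pixels are square), "cx", "cy" (the principal point, pixels), "R" (3x3) and "t" (3): a world point X has camera coordinates R X + t. Camera axes: x right, y down, z forward; pixel columns grow to the right and rows downward; lengths in m; the calibration is good to about 2 mm. A picture is of the moment at which its call begins: read the wrist's pose just before it. camera_model takes no time and is no camera call; for the wrist camera it gives the pose at the moment of the call.
- robot.sign_off(): hands the job in; it is judged then, once.
The state is a dict: "clock": time; "joint_positions": joint angles; "qvel": joint speeds; "joint_torque": joint torques, N m; "tcp_pos": TCP position; "eef_rot": TCP orientation; "ft_force": force on the tool from outside, world axes, zero at the start; "ft_torque": the same for the moment, N m; "gripper_width": finger opening in m; "gripper_force": force on a finger pad.
Only numpy, scipy, OpenCV 4.12 (cv2) and the standard library are available. Lean on these libraries where they do the work, as an engineer would, in place of code of your own. Each camera call takes 0.05 s, during which the arm holds its last target. There are 200 camera calls.

## Working session

There is one attempt and no reset: what is moved stays moved. The work goes in short steps, Python scripts to look and compute and a tool call to move; the robot and the scene stay as the last step left them, time stands still between calls to the robot, and variables do not carry over. Pictures are saved under pics/ and viewed, at most 10 in all, crops included, and the job is handed in when it is done.

Besides the shell and the picture viewer there is one more tool, called after "Emit:" as a command line: name --pt "numbers of a row" for each row, then --argument value for the rest. jog_arm: Moves the arm, as the interface text tells. Its arguments: {"type":"object","properties":{"moves":{"type":"array"},"force":{"type":"number"}},"required":["moves"]}

```bash
ls; mkdir -p pics
python3 - <<'E'
from plant import robot
import cv2,numpy as np
o=robot.get_obs();print(o)
for n in("top","side"):
    m=robot.camera_model(n);print(n,m)
    cv2.imwrite(f"pics/{n}0.png",robot.capture(n)[:,:,::-1])
E
```

```text
pics
{'clock': 0.0, 'joint_positions': array([-1.38777377e+00,  2.59337782e-01,  1.53609572e+00,  1.84539928e-05,
        1.34803460e+00, -2.02795870e-01]), 'qvel': array([ 0.00138995, -0.0013126 ,  0.00249001,  0.00097089, -0.00108829,
       -0.0013239 ]), 'joint_torque': array([ 7.81049148e-04, -4.37300992e+01, -2.84004414e+01,  7.23829167e-02,
        4.14316810e-02, -1.56967262e-04]), 'tcp_pos': array([ 0.20690646, -0.50902889,  0.23981544]), 'eef_rot': array([-9.37586551e-04,  9.81450610e-01,  1.91712861e-01,  1.82674271e-05]), 'ft_force': array([ 0.03923481, -0.34459995, -0.33951575]), 'ft_torque': array([0.04952098, 0.02516462, 0.04583062]), 'gripper_force': 0.0, 'gripper_width': 0.09299556537213527}
top {'fovy': 45.92427923957356, 'cx': 281.03082885198995, 'cy': 211.0149254686341, 'R': array([[ 0.02334579, -0.99963443,  0.01363766],
       [-0.99744823, -0.02421101, -0.06716289],
       [ 0.06746851, -0.01203489, -0.99764882]]), 't': array([-0.07126727,  0.52944251,  1.5073517 ])}
side {'fovy': 56.809130199781016, 'cx': 277.8903491795918, 'cy': 211.2319413776801, 'R': array([[-0.93605144, -0.3518252 ,  0.00517001],
       [-0.21498984,  0.56023794, -0.79994551],
       [ 0.27854455, -0.74990165, -0.60005037]]), 't': array([0.50383048, 0.21885063, 1.20884265])}
```

View pics/top0.png

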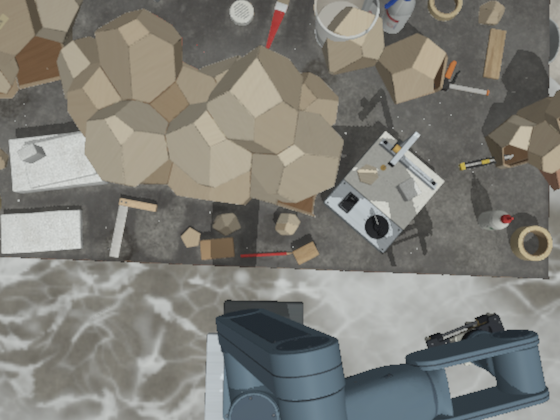

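View pics/side0.png

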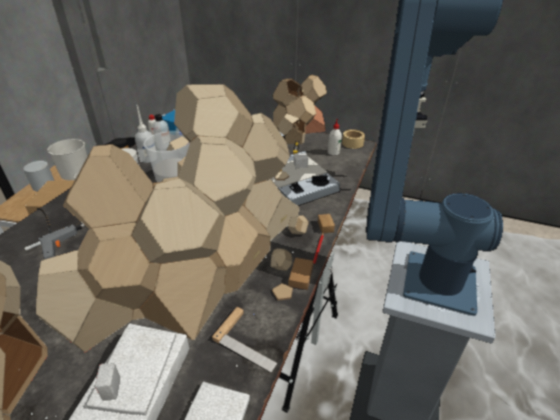

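The top picture shows the cutter turned about 45°: dial at about (377,227), rocker at (348,202), worktop to the upper right. The side picture shows the cutter small, at about (310,185). I'll zoom in on the top view and cast rays.

```bash
cat > h.py <<'E'
import numpy as np,cv2
from plant import robot
def ray(m,u,v,z,H=420):
    f=H/2/np.tan(np.radians(m["fovy"])/2)
    R=np.array(m["R"]);t=np.array(m["t"])
    d=R.T@np.array([(u-m["cx"])/f,(v-m["cy"])/f,1]);c=-R.T@t
    return c+d*(z-c[2])/d[2]
def proj(m,X,H=420):
    f=H/2/np.tan(np.radians(m["fovy"])/2)
    p=m["R"]@np.asarray(X)+m["t"];return m["cx"]+f*p[0]/p[2],m["cy"]+f*p[1]/p[2]
E
python3 - <<'E'
from h import *
m=robot.camera_model("top")
d=ray(m,377,227,.06);r=ray(m,348,202,.06)
print(d,r,np.linalg.norm(d-r),np.degrees(np.arctan2(*(r-d)[1::-1])))
im=cv2.imread("pics/top0.png")[180:256,320:420]
cv2.imwrite("pics/c1.png",cv2.resize(im,None,fx=7,fy=7,interpolation=cv2.INTER_CUBIC))
print(robot.camera_model("wrist"))
E
```

```text
[ 0.48717027 -0.34664813  0.06      ] [ 0.56017421 -0.25857342  0.06      ] 0.11439724136314249 50.345123801221796
{'fovy': 71.84856224424864, 'cx': 280.16537384996246, 'cy': 206.6934488313106, 'R': array([[ 0.37407225, -0.92739743, -0.00199034],
       [-0.8855783 , -0.35783979,  0.29614482],
       [-0.27535617, -0.10901695, -0.95514098]]), 't': array([-0.54900593, -0.03275463,  0.39325981])}
```

View pics/c1.png

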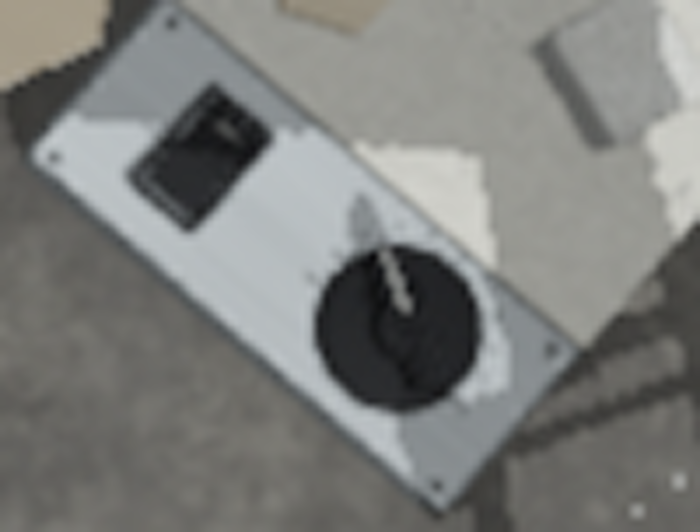

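The crop shows the dial centre at about (398,328), with the white nose line running up to (383,250). The rocker is at about (200,158). So the machine's x axis points at about −40° in the world and the nose is about 60° left of it, which is the third stop. I'll move above the dial with the jaws shut, turning the tool so its +x points to about 110°.

Emit:
jog_arm --pt "1 0.03 -0.004 -0.02 0 0 -0.12" --pt "1 0.06 -0.008 -0.04 0 0 -0.24" --pt "1 0.09 -0.012 -0.06 0 0 -0.36" --pt "1 0.12 -0.016 -0.08 0 0 -0.48" --pt "1 0.15 -0.02 -0.08 0 0 -0.6" --pt "1 0.18 -0.024 -0.08 0 0 -0.72" --pt "1 0.21 -0.028 -0.08 0 0 -0.84" --pt "1 0.24 -0.032 -0.08 0 0 -0.96" --pt "1 0.27 -0.036 -0.08 0 0 -1.08" --pt "1 0.29 -0.039 -0.08 0 0 -1.2" --pt "1 0.3 -0.039 -0.08 0 0 -1.32" --pt "1 0.3 -0.039 -0.08 0 0 -1.42"

```text
clock: 1.1
tcp_pos: [0.4722, -0.3588, 0.3199]
eef_rot: [-0.0, 0.616, 0.788, 0.001]
ft_force: [-1.1, -0.8, 0.4]
gripper_width: 0.0175
gripper_force: 0.0
```

Emit:
jog_arm --pt "1 0 0 0 0 0 -0.05" --pt "1 0 0 0 0 0 -0.11" --pt "1 0 0 0 0 0 -0.11" --pt "1 0 0 0 0 0 -0.11"

```text
clock: 1.43
tcp_pos: [0.4702, -0.3604, 0.3202]
eef_rot: [-0.0, 0.576, 0.818, 0.0]
ft_force: [-0.8, -0.0, 0.7]
gripper_width: 0.0002
gripper_force: 0.0
```

Run:
```python
from h import *
import pickle
o=robot.get_obs();m=robot.camera_model("wrist")
im=robot.capture("wrist")[:,:,::-1]
pickle.dump(m,open("m1.pkl","wb"))
cv2.imwrite("pics/w1.png",im);print(o["tcp_pos"],o["eef_rot"],o["qvel"].max(),o["gripper_width"],o["clock"],o["joint_positions"])
```

```text
[ 0.47017542 -0.36038123  0.32022327] [-4.30142347e-04  5.75927802e-01  8.17500441e-01  1.02746470e-04] 0.00927903041090836 0.0002496297280781594 1.4333 [-8.42113242e-01  2.99004404e-01  1.28850334e+00  5.39433746e-06
  1.55496938e+00 -1.18543228e+00]
```

View pics/w1.png

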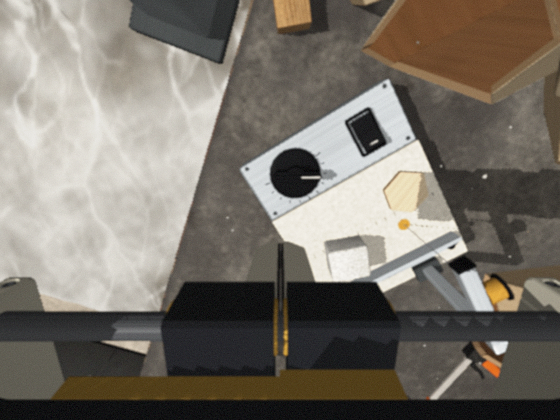

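The wrist picture shows the dial at (296,172) with the nose line running right to (318,177), the rocker at (366,132) with its white bar at (374,142), and the closed fingertips at (281,245). Next I measure these.

Run:
```python
from h import *
import pickle
m=pickle.load(open("m1.pkl","rb"));im=cv2.imread("pics/w1.png")
g=im.max(2)
mask=(g<75).astype(np.uint8);mask[:90]=0;mask[225:]=0;mask[:,:240]=0;mask[:,420:]=0
mask=cv2.morphologyEx(mask,cv2.MORPH_OPEN,np.ones((7,7)))
for c in cv2.findContours(mask,0,2)[0]:
    a=cv2.contourArea(c)
    if a<200: continue
    (u,v),s,_=cv2.minAreaRect(c)
    h=cv2.convexHull(c)[:,0]; P=np.array([ray(m,x,y,.055) for x,y in h])
    (px,py),ps,pa=cv2.minAreaRect((P[:,:2]*1000).astype(np.float32))
    print(a,(u,v),(px,py),ps,pa, cv2.minEnclosingCircle((P[:,:2]*1000).astype(np.float32)))
# white line on ridge z=.08
w=(g>110).astype(np.uint8); w[:165]=0;w[190:]=0;w[:,:290]=0;w[:,325:]=0
ys,xs=np.nonzero(w)
cc=cv2.connectedComponentsWithStats(w);print(cc[2],cc[3])
# machine axes from console corner screws/edges: outline of light housing
for uv in((388,85),(247,170),(409,140),(276,214)):print(uv,ray(m,*uv,.05)*1000)
c=im[90:225,240:420];cv2.imwrite("pics/c2.png",cv2.resize(c,None,fx=4.4,fy=4.4,interpolation=cv2.INTER_CUBIC))
```

```text
1726.5 (295.0, 172.5) (488.66119384765625, -347.214111328125) (68.68169403076172, 67.79157257080078) 19.524394989013672 ((488.2297058105469, -347.6051940917969), 35.340877532958984)
590.5 (366.7225036621094, 129.34173583984375) (560.1353759765625, -258.3310546875) (31.439088821411133, 39.87556076049805) 49.61181640625 ((560.6319580078125, -257.9359130859375), 23.059463500976562)
447.5 (410.4914245605469, 109.64656066894531) (604.8399658203125, -215.08900451660156) (16.334186553955078, 62.81217575073242) 50.26984405517578 ((603.1231689453125, -217.1546630859375), 31.452768325805664)
[[     0      0    560    420 235004]
 [   301    165     24     25    196]] [[279.46774949 209.52586339]
 [318.16836735 178.48979592]]
(388, 85) [ 564.27054182 -196.24342608   50.        ]
(247, 170) [ 422.4911547  -366.93276245   50.        ]
(409, 140) [ 623.15964594 -250.93171373   50.        ]
(276, 214) [ 483.96970583 -416.10927946   50.        ]
```

View pics/c2.png

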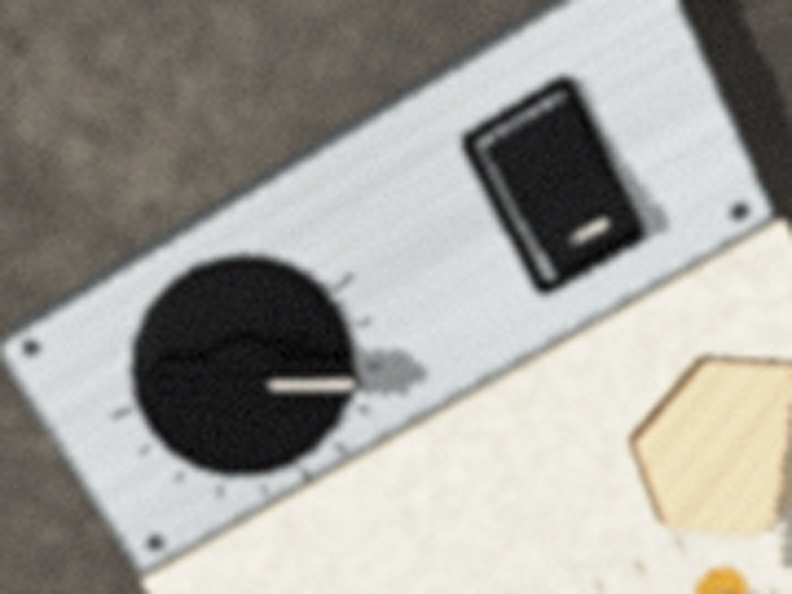

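The nose line in the crop runs from (270,385) to (352,384), which gives a nose bearing of about 20° in the world. The machine's x axis is at −39.7°, so the nose is 60° left of it, the third stop. The axis is at about (0.488,−0.347). I'll lower the closed fingertips on the counter-clockwise side of the tail, 26 mm off the wing's line and 20 mm from the axis.

Emit:
jog_arm --pt "1 -0.006 0.001 0.026 0 0 0" --pt "1 -0.012 0.001 0.055 0 0 0" --pt "1 -0.0194 0.0013 0.085 0 0 0" --pt "1 -0.0194 0.0013 0.115 0 0 0" --pt "1 -0.0194 0.0013 0.145 0 0 0" --pt "1 -0.0194 0.0013 0.17 0 0 0" --pt "1 -0.0194 0.0013 0.195 0 0 0" --pt "1 -0.0194 0.0013 0.215 0 0 0" --pt "1 -0.0194 0.0013 0.228 0 0 0" --pt "1 -0.0194 0.0013 0.234 0 0 0" --pt "1 -0.0194 0.0013 0.234 0 0 0" --pt "1 -0.0194 0.0013 0.234 0 0 0"

```text
clock: 2.48
tcp_pos: [0.4782, -0.3787, 0.087]
eef_rot: [0.0, 0.576, 0.818, -0.0]
ft_force: [-0.1, 0.4, 0.1]
gripper_width: 0.0003
gripper_force: 0.0
```

Run:
```python
from h import *
o=robot.get_obs();print(o["tcp_pos"],o["ft_force"])
im=robot.capture("wrist")[:,:,::-1]
cv2.imwrite("pics/w2.png",im)
m=robot.camera_model("wrist")
for X in((.488,-.347,.08),o["tcp_pos"]-[0,0,.022]):print(proj(m,X))
```

```text
[ 0.4781941  -0.37865197  0.08701822] [-0.08900301  0.42949015  0.10854447]
(np.float64(314.4995746484768), np.float64(221.86559705446047))
(np.float64(279.0365526211558), np.float64(252.90671355281262))
```

View pics/w2.png

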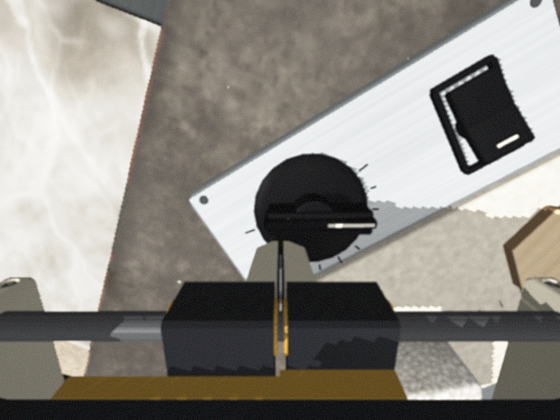

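The picture shows the tip (tapered grey block, 248–310 by 240–280) in front of the tail's near cheek at about (270,228), with the nose line from 328 to 375 at row 226. Positions agree within 2 mm, so I creep in to contact.

Emit:
jog_arm --pt "1 0.004 0 0 0 0 0" --pt "1 0.006 0 0 0 0 0" --pt "1 0.008 0 0 0 0 0" --pt "1 0.009 0 0 0 0 0" --pt "1 0.01 0 0 0 0 0" --pt "1 0.01 0 0 0 0 0"

```text
clock: 3.03
tcp_pos: [0.476, -0.3724, 0.0889]
eef_rot: [0.004, 0.575, 0.818, -0.002]
ft_force: [-0.2, -7.7, 1.0]
gripper_width: 0.0002
gripper_force: 3.6
```

Emit:
jog_arm --pt "1 0.0005 0 0 0 0 0" --pt "1 0.001 0 0 0 0 0" --pt "1 0.001 0 0 0 0 0"

```text
clock: 3.28
tcp_pos: [0.4757, -0.372, 0.0891]
eef_rot: [0.004, 0.575, 0.818, -0.002]
ft_force: [-0.3, -9.0, 1.4]
gripper_width: 0.0005
gripper_force: 3.9
```

Contact made, with about 4 mm of compliance at 9 N. Now I sweep the finger round the axis and turn the tool with it, first to a nominal 45°.

Emit:
jog_arm --pt "1 -0.0002 -0.003 0 0 0 0.175" --pt "1 0.0018 -0.0042 0 0 0 0.262" --pt "1 0.004 -0.0053 0 0 0 0.349" --pt "1 0.0052 -0.0057 0 0 0 0.393" --pt "1 0.0063 -0.0061 0 0 0 0.436" --pt "1 0.0074 -0.0065 0 0 0 0.48" --pt "1 0.0086 -0.0068 0 0 0 0.524" --pt "1 0.0098 -0.0071 0 0 0 0.567" --pt "1 0.0109 -0.0073 0 0 0 0.611" --pt "1 0.0121 -0.0074 0 0 0 0.654" --pt "1 0.0133 -0.0075 0 0 0 0.698" --pt "1 0.0133 -0.0075 0 0 0 0.698"

```text
clock: 4.28
tcp_pos: [0.4622, -0.3594, 0.0882]
eef_rot: [0.001, 0.821, 0.571, -0.001]
ft_force: [-5.8, -2.9, 4.1]
gripper_width: 0.0006
gripper_force: 2.8
```

Run:
```python
from h import *
o=robot.get_obs();print(o["tcp_pos"],o["ft_force"],o["eef_rot"])
im=robot.capture("wrist")[:,:,::-1]
cv2.imwrite("pics/w3.png",im)
```

```text
[ 0.46215736 -0.35941302  0.08818117] [-5.77662512 -2.8625885   4.0684346 ] [ 0.00131461  0.82094146  0.57100997 -0.00100056]
```

View pics/w3.png

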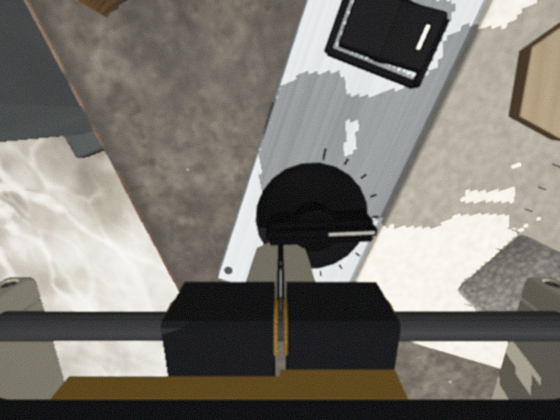

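The dial follows: the wing now lies along the tool's y (line at row 233, 328–375), about 39° turned. I push on towards the fourth stop.

Emit:
jog_arm --pt "1 0.0009 -0.0008 0 0 0 0.044" --pt "1 0.0018 -0.0016 0 0 0 0.087" --pt "1 0.0028 -0.0023 0 0 0 0.131" --pt "1 0.0038 -0.003 0 0 0 0.175" --pt "1 0.0048 -0.0036 0 0 0 0.218" --pt "1 0.0058 -0.0042 0 0 0 0.262" --pt "1 0.008 -0.0053 0 0 0 0.349" --pt "1 0.0092 -0.0057 0 0 0 0.393" --pt "1 0.0103 -0.0061 0 0 0 0.436" --pt "1 0.0114 -0.0065 0 0 0 0.48" --pt "1 0.0126 -0.0068 0 0 0 0.524" --pt "1 0.0126 -0.0068 0 0 0 0.524"

```text
clock: 5.33
tcp_pos: [0.4599, -0.3456, 0.0879]
eef_rot: [0.002, 0.941, 0.339, -0.001]
ft_force: [-4.6, -5.8, 0.8]
gripper_width: 0.0002
gripper_force: 3.7
```

```bash
cat > ang.py <<'E'
from h import *
import sys
o=robot.get_obs();m=robot.camera_model("wrist");im=robot.capture("wrist")[:,:,::-1]
cv2.imwrite(f"pics/{sys.argv[1]}.png",im)
print(o["clock"],o["tcp_pos"],o["ft_force"],2*np.degrees(np.arctan2(o["eef_rot"][2],o["eef_rot"][1])))
c=proj(m,(.488,-.347,.08));g=im.max(2)
# white line = bright elongated blob within 37 mm of the axis, skirt dark around
dark=(g<70).astype(np.uint8);sk=cv2.morphologyEx(dark,cv2.MORPH_CLOSE,np.ones((9,9)))
w=((g>120)&(sk>0)).astype(np.uint8)
n,l,s,ce=cv2.connectedComponentsWithStats(w)
for i in range(1,n):
    if s[i,4]<15: continue
    p=np.argwhere(l==i)[:,::-1]
    q=np.array([ray(m,u,v,.08)[:2] for u,v in p])
    if np.linalg.norm(q.mean(0)-[.488,-.347])>.045: continue
    vx,vy,x0,y0=cv2.fitLine((q*1000).astype(np.float32),cv2.DIST_L2,0,.01,.01).ravel()
    print(s[i],ce[i],"centre",q.mean(0),"line deg",np.degrees(np.arctan2(vy,vx)),"bearing",np.degrees(np.arctan2(*(q.mean(0)-[.488,-.347])[::-1])))
E
python3 ang.py w4
```

```text
5.3333 [ 0.45987164 -0.34557539  0.08790668] [-4.56050204 -5.79609946  0.8396656 ] 39.63661573119784
[328 224  45  10 195] [350.73846154 228.9025641 ] centre [ 0.50326511 -0.36155491] line deg -41.480797 bearing -43.63570135062411
```

The dial is about 61° round, on the third click and loaded. A little further, slowly.

Emit:
jog_arm --pt "1 0.0009 -0.0008 0 0 0 0.044" --pt "1 0.0013 -0.0012 0 0 0 0.065" --pt "1 0.0018 -0.0016 0 0 0 0.087" --pt "1 0.0023 -0.002 0 0 0 0.109" --pt "1 0.0028 -0.0023 0 0 0 0.131" --pt "1 0.0028 -0.0023 0 0 0 0.131"

```text
clock: 5.88
tcp_pos: [0.4604, -0.3403, 0.0875]
eef_rot: [0.0, 0.961, 0.277, -0.001]
ft_force: [-4.3, 0.9, 2.1]
gripper_width: 0.0001
gripper_force: 2.1
```

```bash
python3 ang.py w5
```

```text
5.8833 [ 0.460438   -0.34033016  0.08754895] [-4.25303946  0.89707179  2.10060901] 32.18689842463493
[330 234  43   6 201] [350.47263682 236.12437811] centre [ 0.49784795 -0.36393954] line deg -59.03391 bearing -59.82804957136768
```

The nose is at −59°, turned about 79°: the fourth click. I back off, lift and check.

Emit:
jog_arm --pt "1 -0.003 0 0 0 0 0" --pt "1 -0.008 0 0 0 0 0" --pt "1 -0.014 0 0 0 0 0" --pt "1 -0.018 0 0 0 0 0" --pt "1 -0.018 0 -0.02 0 0 0" --pt "1 -0.018 0 -0.045 0 0 0" --pt "1 -0.018 0 -0.07 0 0 0" --pt "1 -0.018 0 -0.09 0 0 0" --pt "1 -0.018 0 -0.1 0 0 0" --pt "1 -0.018 0 -0.1 0 0 0"

```text
clock: 6.77
tcp_pos: [0.4471, -0.3512, 0.1891]
eef_rot: [0.002, 0.961, 0.278, 0.001]
ft_force: [0.5, -0.8, -0.4]
gripper_width: 0.0006
gripper_force: 0.0
```

```bash
python3 ang.py w6
python3 - <<'E'
from h import *
m=robot.camera_model("wrist");o=robot.get_obs()
im=cv2.imread("pics/w6.png");g=im.max(2)
for X in ((.560,-.2583,.066),(.572,-.269,.071)):print(proj(m,X))
print(o["tcp_pos"],o["eef_rot"])
E
```

```text
6.7667 [ 0.44705945 -0.35117034  0.18914048] [ 0.53800955 -0.78147716 -0.44466077] 32.23972771252668
[309 171  28   5  97] [323.5257732 173.2371134] centre [ 0.49835244 -0.36497213] line deg -59.9519 bearing -60.05688605785036
(np.float64(258.03530118218464), np.float64(37.66301385403969))
(np.float64(276.97026050880527), np.float64(29.640227383622033))
[ 0.44643356 -0.35043414  0.18730383] [9.68446488e-04 9.60693184e-01 2.77610182e-01 5.04403491e-04]
```

View pics/w6.png

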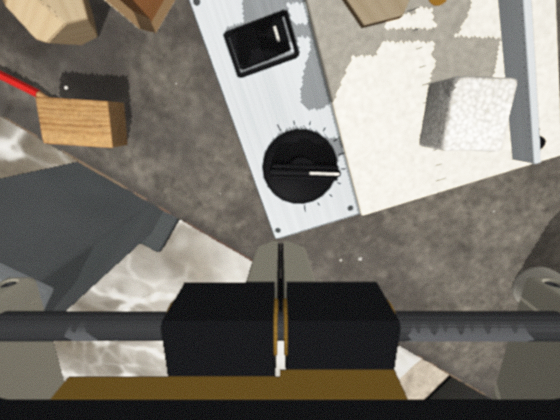

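The dial reads 80° turned (line at −60°); the rocker's white bar is at (277,33). Before I place the wide gripper body over the rocker, I check how close the tall plywood stack on the left is.

Run:
```python
from h import *
import pickle
a=pickle.load(open("m1.pkl","rb"));t=robot.camera_model("top");w=robot.camera_model("wrist")
for z in(0,.05,.1,.15,.2,.25):
    print(z,ray(a,365,47,z)[:2].round(3),ray(a,490,103,z)[:2].round(3),ray(t,315,214,z)[:2].round(3),ray(t,325,196,z)[:2].round(3),ray(t,342,160,z)[:2].round(3))
print(ray(w,277,33,.071))
A=cv2.imread("pics/top0.png")[120:230,250:450];B=cv2.imread("pics/w1.png")[0:200,330:560]
A=cv2.resize(A,(560,308),interpolation=2);B=cv2.resize(B,(331,288),interpolation=2)
o=np.zeros((600,560,3),np.uint8);o[:308]=A;o[312:600,:331]=B;cv2.imwrite("pics/c3.png",o)
```

```text
0 [ 0.526 -0.151] [ 0.735 -0.157] [ 0.525 -0.165] [ 0.583 -0.195] [ 0.697 -0.247]
0.05 [ 0.517 -0.165] [ 0.704 -0.171] [ 0.522 -0.161] [ 0.578 -0.19 ] [ 0.689 -0.24 ]
0.1 [ 0.508 -0.179] [ 0.672 -0.184] [ 0.519 -0.157] [ 0.573 -0.185] [ 0.68  -0.233]
0.15 [ 0.499 -0.193] [ 0.641 -0.197] [ 0.516 -0.153] [ 0.568 -0.18 ] [ 0.671 -0.227]
0.2 [ 0.49  -0.208] [ 0.609 -0.211] [ 0.513 -0.149] [ 0.563 -0.175] [ 0.663 -0.22 ]
0.25 [ 0.481 -0.222] [ 0.578 -0.224] [ 0.51  -0.145] [ 0.558 -0.17 ] [ 0.654 -0.213]
[ 0.57001949 -0.27026117  0.071     ]
```

View pics/c3.png

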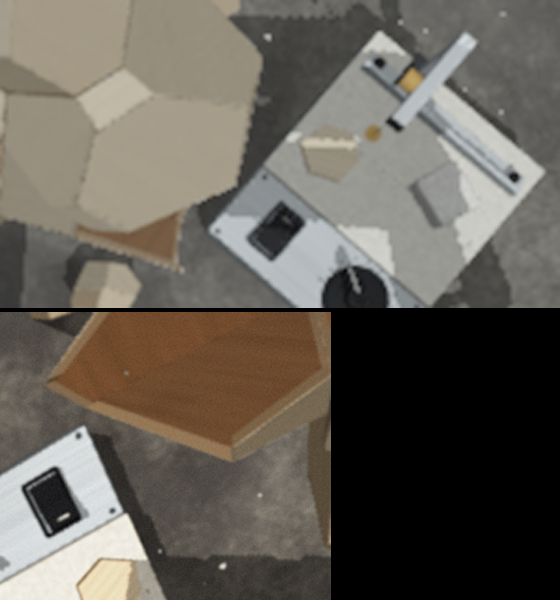

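The stack's nearest corner is at about (0.60,−0.20) and 0.2 m up, close to the rocker. So I turn the tool by about 190° first, which puts the camera on the robot's side and the body's short side towards the stack.

Emit:
jog_arm --pt "1 0 0 0 0 0 -0.12" --pt "1 0 0 0 0 0 -0.24" --pt "1 0 0 0 0 0 -0.36" --pt "1 0 0 0 0 0 -0.48" --pt "1 0 0 0 0 0 -0.6" --pt "1 0 0 0 0 0 -0.72" --pt "1 0 0 0 0 0 -0.84" --pt "1 0 0 0 0 0 -0.96" --pt "1 0 0 0 0 0 -1.08" --pt "1 0 0 0 0 0 -1.2" --pt "1 0 0 0 0 0 -1.32" --pt "1 0 0 0 0 0 -1.44"

```text
clock: 7.82
tcp_pos: [0.4454, -0.3491, 0.1843]
eef_rot: [-0.002, 0.537, 0.844, 0.001]
ft_force: [0.2, 0.1, 0.5]
gripper_width: 0.0006
gripper_force: 0.0
```

Emit:
jog_arm --pt "1 0 0 0 0 0 -0.12" --pt "1 0 0 0 0 0 -0.24" --pt "1 0 0 0 0 0 -0.36" --pt "1 0 0 0 0 0 -0.48" --pt "1 0 0 0 0 0 -0.6" --pt "1 0 0 0 0 0 -0.72" --pt "1 0 0 0 0 0 -0.84" --pt "1 0 0 0 0 0 -0.96" --pt "1 0 0 0 0 0 -1.08" --pt "1 0 0 0 0 0 -1.2" --pt "1 0 0 0 0 0 -1.32" --pt "1 0 0 0 0 0 -1.44"

```text
clock: 8.82
tcp_pos: [0.4454, -0.3491, 0.1843]
eef_rot: [-0.001, -0.153, 0.988, 0.002]
ft_force: [-0.5, 0.1, -0.4]
gripper_width: 0.0004
gripper_force: 0.0
```

Emit:
jog_arm --pt "1 0 0 0 0 0 -0.12" --pt "1 0 0 0 0 0 -0.24" --pt "1 0 0 0 0 0 -0.36" --pt "1 0 0 0 0 0 -0.436" --pt "1 0 0 0 0 0 -0.436" --pt "1 0 0 0 0 0 -0.436"

```text
clock: 9.32
tcp_pos: [0.454, -0.3414, 0.1847]
eef_rot: [-0.008, -0.352, 0.936, -0.002]
ft_force: [-0.6, -0.1, -0.2]
gripper_width: 0.0003
gripper_force: 0.0
```

Run:
```python
from h import *
from scipy.spatial.transform import Rotation as R
o=robot.get_obs();q=o["eef_rot"];r=R.from_quat(np.r_[q[1:],q[0]]).as_matrix()
print(o["tcp_pos"],o["joint_positions"],r.T@(np.array([.574,-.272,.12])-o["tcp_pos"]),r[:,0])
```

```text
[ 0.45404002 -0.34138983  0.18466412] [-0.83087124  0.33679585  1.56828621 -0.01735565  1.23923033 -3.11639275] [-0.13697583 -0.0271355   0.06235448] [-0.75142912 -0.65960851  0.0164586 ]
```

Joint 6 sits right at its limit here, so I move towards the rocker, which relieves it, and take back a little of the turn.

Emit:
jog_arm --pt "1 -0.012 -0.003 0 0 0 0.1" --pt "1 -0.03 -0.007 0 0 0 0.1" --pt "1 -0.05 -0.011 0 0 0 0.1" --pt "1 -0.07 -0.015 0 0 0 0.1" --pt "1 -0.09 -0.019 0.01 0 0 0.1" --pt "1 -0.11 -0.023 0.02 0 0 0.1" --pt "1 -0.125 -0.026 0.03 0 0 0.1" --pt "1 -0.138 -0.028 0.04 0 0 0.1" --pt "1 -0.147 -0.029 0.05 0 0 0.1" --pt "1 -0.147 -0.029 0.06 0 0 0.1" --pt "1 -0.147 -0.029 0.064 0 0 0.1" --pt "1 -0.147 -0.029 0.064 0 0 0.1"

```text
clock: 10.32
tcp_pos: [0.5818, -0.2679, 0.1182]
eef_rot: [-0.009, -0.305, 0.952, -0.002]
ft_force: [1.3, -0.3, 0.2]
gripper_width: 0.0009
gripper_force: 0.0
```

Run:
```python
from h import *
o=robot.get_obs();m=robot.camera_model("wrist")
cv2.imwrite("pics/w7.png",robot.capture("wrist")[:,:,::-1])
print(o["tcp_pos"],o["eef_rot"],o["ft_force"],o["joint_positions"])
print(proj(m,(.5718,-.271,.071)),proj(m,o["tcp_pos"]-[0,0,.022]))
```

```text
[ 0.58183142 -0.26788473  0.11816621] [-0.00872159 -0.30482541  0.95236527 -0.0024094 ] [ 1.30260818 -0.33565006  0.23553333] [-0.59621449  0.52099377  1.45232748 -0.01809845  1.17529876 -2.77951566]
(np.float64(285.4135878944811), np.float64(225.18044863316317)) (np.float64(280.90278935006313), np.float64(253.6328490040212))
```

View pics/w7.png

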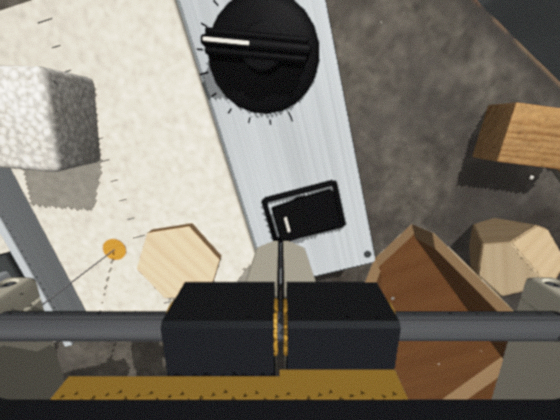

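The white bar is at (287,224), where it was predicted, and the fingertip is about 9 mm beyond it. I shift and go down onto it.

Emit:
jog_arm --pt "1 0.005 0.001 0 0 0 0" --pt "1 0.0087 0.0012 0 0 0 0" --pt "1 0.0087 0.0012 0.007 0 0 0" --pt "1 0.0087 0.0012 0.013 0 0 0" --pt "1 0.0087 0.0012 0.018 0 0 0" --pt "1 0.0087 0.0012 0.022 0 0 0" --pt "1 0.0087 0.0012 0.025 0 0 0" --pt "1 0.0087 0.0012 0.028 0 0 0" --pt "1 0.0087 0.0012 0.03 0 0 0" --pt "1 0.0087 0.0012 0.03 0 0 0"

```text
clock: 11.2
tcp_pos: [0.5751, -0.2723, 0.0897]
eef_rot: [-0.008, -0.305, 0.952, -0.003]
ft_force: [-0.4, 0.4, -0.1]
gripper_width: 0.0006
gripper_force: 0.0
```

Emit:
jog_arm --pt "1 0 0 0.002 0 0 0" --pt "1 0 0 0.004 0 0 0" --pt "1 0 0 0.006 0 0 0" --pt "1 0 0 0.007 0 0 0" --pt "1 0 0 0.007 0 0 0"

```text
clock: 11.62
tcp_pos: [0.5751, -0.2723, 0.0856]
eef_rot: [-0.007, -0.305, 0.952, -0.004]
ft_force: [-3.8, 3.7, 15.1]
gripper_width: 0.0009
gripper_force: 7.4
```

Run:
```python
from h import *
cv2.imwrite("pics/w8.png",robot.capture("wrist")[:,:,::-1]);print(robot.get_obs()["ft_force"])
```

```text
[-3.75824093  3.59564147 15.92219629]
```

15 N at tip height 64 mm, which is the "on" level. I lift and look.

Emit:
jog_arm --pt "1 0 0 0 0 0 0" --pt "1 0 0 -0.01 0 0 0" --pt "1 0 0 -0.025 0 0 0" --pt "1 0.01 0 -0.04 0 0 0" --pt "1 0.025 0 -0.055 0 0 0" --pt "1 0.04 0 -0.07 0 0 0" --pt "1 0.055 0 -0.08 0 0 0" --pt "1 0.065 0 -0.09 0 0 0" --pt "1 0.07 0 -0.09 0 0 0" --pt "1 0.07 0 -0.09 0 0 0" --pt "1 0.07 0 -0.09 0 0 0"

```text
clock: 12.58
tcp_pos: [0.5187, -0.312, 0.1737]
eef_rot: [-0.008, -0.305, 0.952, -0.003]
ft_force: [-0.4, 0.2, -0.1]
gripper_width: 0.0008
gripper_force: 0.0
```

```bash
python3 ang.py w9
python3 - <<'E'
from h import *
m=robot.camera_model("wrist");im=cv2.imread("pics/w9.png")
print(proj(m,(.5718,-.271,.071)),proj(m,(.5718,-.271,.064)))
u,v=map(int,proj(m,(.54,-.30,.06)))
print(u,v)
u0,v0=max(u-100,0),max(v-75,0)
cv2.imwrite("pics/c4.png",cv2.resize(im[v0:v0+150,u0:u0+200],None,fx=4,fy=4,interpolation=2))
E
```

```text
12.5833 [ 0.51870046 -0.312007    0.17365047] [-0.43179165  0.18514193 -0.13614343] 215.46949280901248
[228 161  31   6 116] [242.92241379 163.3362069 ] centre [ 0.49837799 -0.36474589] line deg -59.795837 bearing -59.680428190961166
(np.float64(283.3334802381812), np.float64(280.289484693525)) (np.float64(283.2626024445802), np.float64(276.55916752112375))
277 234
```

View pics/c4.png

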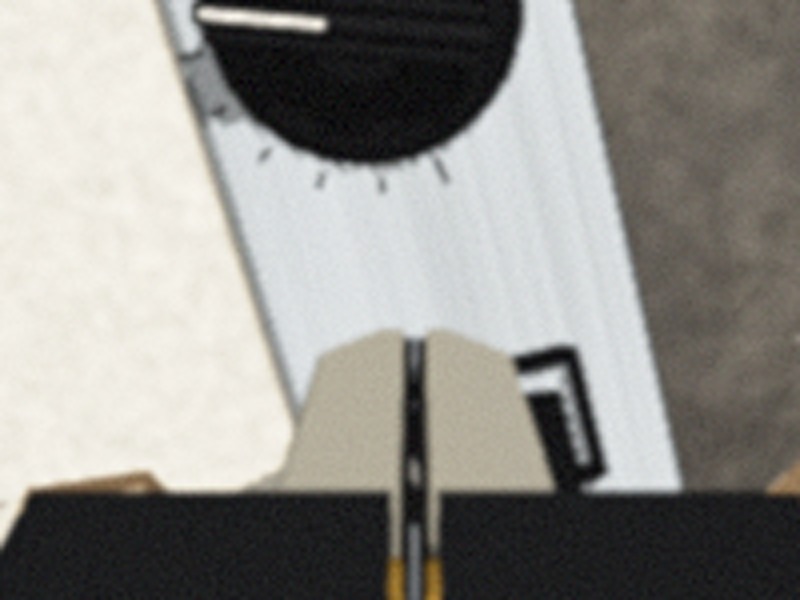

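The finger hides the rocker here; the dial still reads −59.8°. That crop was my eleventh viewed picture, one over the limit of ten, so I will view no more and check the rest by numbers. I return to the pose where the bar was visible and measure the bar's pixel against the "off" one.

Emit:
jog_arm --pt "1 -0.015 0 0 0 0 0" --pt "1 -0.035 0 0 0 0 0" --pt "1 -0.055 -0.001 0.01 0 0 0" --pt "1 -0.07 -0.001 0.02 0 0 0" --pt "1 -0.0787 -0.0012 0.035 0 0 0" --pt "1 -0.0787 -0.0012 0.047 0 0 0" --pt "1 -0.0787 -0.0012 0.053 0 0 0" --pt "1 -0.0787 -0.0012 0.053 0 0 0" --pt "1 -0.0787 -0.0012 0.053 0 0 0"

```text
clock: 13.38
tcp_pos: [0.5827, -0.2679, 0.1193]
eef_rot: [-0.008, -0.305, 0.952, -0.003]
ft_force: [-0.8, 0.2, 0.7]
gripper_width: 0.0007
gripper_force: 0.0
```

Run:
```python
from h import *
o=robot.get_obs();m=robot.camera_model("wrist")
cv2.imwrite("pics/w10.png",robot.capture("wrist")[:,:,::-1])
print(o["tcp_pos"],o["ft_force"])
for n in("w7","w10"):
    g=cv2.imread(f"pics/{n}.png").max(2)
    w=(g>140).astype(np.uint8);w[:175]=0;w[245:]=0;w[:,:255]=0;w[:,355:]=0
    k,l,s,c=cv2.connectedComponentsWithStats(w)
    print(n,[(s[i].tolist(),c[i].round(1).tolist()) for i in range(1,k) if s[i,4]>8])
    print(g[180:246:5,268:330:5])
for z in(.071,.064):print(proj(m,(.5718,-.271,z)))
```

```text
[ 0.58268595 -0.26794626  0.11929954] [-0.77357715  0.17490659  0.69331245]
w7 [([255, 175, 100, 70, 3145], [305.3, 206.5]), ([268, 199, 21, 15, 77], [275.7, 203.8]), ([284, 217, 6, 15, 45], [286.6, 224.0])]
[[210 213 208 212 209 201 199 201 206 209 205 199 130]
 [214 209 208 209 211 205 204 197 147  61  22  21  31]
 [216 209 215 211 163  72  24  21  21  72 114  78  25]
 [182  82  24  31  31  64 102  91  56  15  22  28  24]
 [ 25  60 114 150 146  41  25  27  23  22  19  28  26]
 [150 182  66  23  25  26  21  21  23  26  23  23  23]
 [ 57  23  18  23  23  21  19  25  28  25  24  23  18]
 [ 16  64  26  21  24  22  21  22  26  21  30  23  26]
 [ 23 106  20  68  71  23  17  22  21  19  29  23  25]
 [ 81  58  21  16 189  22  23  23  22  20  25  22  23]
 [182  19  33  21 216  21  24  25  22  27  24  18  57]
 [215  16  94  29  20  24  19  24  58 111 188 201 211]
 [213  93  32  51  68  98 132 150 199 204 205 211 211]
 [165 168  74 117 165 163 182 212 211 204 203 207 207]]
w10 [([255, 175, 100, 70, 3084], [304.1, 207.3]), ([306, 187, 27, 7, 71], [320.1, 190.2]), ([280, 215, 6, 14, 41], [282.2
[... 210 characters left out ...]
 54  32  16  20  20]
 [ 46 106 112  49  23  24  19  24  23  28  26  18  26]
 [ 46  16  26  23  21  25  21  23  22  21  24  29  20]
 [ 16  28  24  28  26  19  24  26  27  25  18  24  25]
 [ 25  19  58  61  25  31  22  20  23  23  20  18  22]
 [ 78  14  20 171  23  15  21  21  23  17  25  23  20]
 [149  14  22 214  19  22  18  22  23  20  20  25  18]
 [196  12  22  25  25  24  22  26  19  21  22  51  78]
 [208  52  20  19  24  19  11  61 112 126 135 135 210]
 [209 164  31  71 120 172 196 214 191 194 171 194 210]
 [163 165  80 106 166 165 180 216 211 205 204 208 208]]
(np.float64(286.29971187573585), np.float64(223.7087228956306))
(np.float64(286.11250640929666), np.float64(220.48043200346706))
```

The bar moved about 5 px outwards (286.6 → 282.2 column) and dropped, and the bright gap switched from the far edge to the near edge. That fits the rocker snapped to "on". I lift clear and hand in.

Emit:
jog_arm --pt "1 0.005 0 -0.015 0 0 0" --pt "1 0.02 0 -0.035 0 0 0" --pt "1 0.04 0 -0.055 0 0 0" --pt "1 0.06 0 -0.07 0 0 0" --pt "1 0.08 0 -0.085 0 0 0" --pt "1 0.1 0 -0.095 0 0 0" --pt "1 0.11 0 -0.1 0 0 0" --pt "1 0.11 0 -0.1 0 0 0" --pt "1 0.11 0 -0.1 0 0 0"

```text
clock: 14.18
tcp_pos: [0.4949, -0.3311, 0.2223]
eef_rot: [-0.007, -0.304, 0.953, -0.004]
ft_force: [0.3, 0.4, 0.2]
gripper_width: 0.0009
gripper_force: 0.0
```

```bash
python3 ang.py w11; python3 -c "
from plant import robot
print(robot.sign_off())"
```

```text
14.1833 [ 0.49489046 -0.33109719  0.22234281] [0.3201565  0.36285679 0.20503856] 215.41410807840265
[240 185  25   5  83] [252.08433735 186.77108434] centre [ 0.49842766 -0.36466577] line deg -59.502472 bearing -59.44770577012338
the job is handed in; nothing more can be done
None
```

The job is handed in at about 14 s: the dial measured four clicks clockwise, the rocker's marker shift fits "on" (the joint itself was not read), no verdict came back, and I viewed 11 pictures, one over the limit of 10.

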